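# Set the copy holder for a mirrored engraving

## Task

The next job on the engraving machine is a seal, so its patterns must be set up mirror-wise: move the four brass-topped pattern blocks from the wooden storage rack into the four bays of the aluminium copy holder in reverse order, the one that stands leftmost in the rack going to the rightmost bay, the second from the left to the second from the right, and so on. Lower each block into its bay without dropping it or tipping it over, and leave it seated flat and square in the bay, long side of its foot across the holder as it was across the rack.

Things in the scene. Friction and masses are not known exactly. Their poses are not given: they have to be found in the camera images.
- pattern_rack: Fixed brown wooden storage rack, 112 (x) x 262 (y) mm, flat on the bench. Origin: centre of its underside, at bench height; y along the row, to the robot's left within 23 degrees; x across, away from the robot. Board 12 mm thick, end cheeks 30 mm high, strip along the far edge 20 mm high. Four grey pockets lie on it in a row at y = +87, +29, -29, -87 mm.
- copy_holder: Fixed bright aluminium copy holder, 112 (x) x 290 (y) x 12 mm plate on the bench, black thumbscrews at the ends. Origin: underside centre, bench height; y along the row, to the robot's left within 23 degrees; x across, away from the robot. Four empty bays at x = 0, y = +87, +29, -29, -87 mm; floors 12 mm above the bench, 62 (x) x 54 (y) mm between steel ribs 6 mm high; end clamps reach up to 27 mm.
- pattern_ring: Loose block, 100-170 g: aluminium, brass top with a red ring with a small ring inside. Origin: underside centre; z up. Foot 46 (x) x 38 (y) x 8 mm high; above it 36 (x) x 38 (y) mm up to the flat top at 36 mm. Grip from above by the front and back faces (across x), fingertips 10-14 mm above the underside; neighbours stand 20 mm off along y. A half turn makes no difference.
- pattern_lozenge: Loose block, 100-170 g: aluminium, brass top with a green lozenge outline. Origin: underside centre; z up. Foot 46 (x) x 38 (y) x 8 mm high; above it 36 (x) x 38 (y) mm up to the flat top at 36 mm. Grip from above by the front and back faces (across x), fingertips 10-14 mm above the underside; neighbours stand 20 mm off along y. A half turn makes no difference.
- pattern_cross: Loose block, 100-170 g: aluminium, brass top with a blue upright cross. Origin: underside centre; z up. Foot 46 (x) x 38 (y) x 8 mm high; above it 36 (x) x 38 (y) mm up to the flat top at 36 mm. Grip from above by the front and back faces (across x), fingertips 10-14 mm above the underside; neighbours stand 20 mm off along y. A half turn makes no difference.
- pattern_quatrefoil: Loose block, 100-170 g: aluminium, brass top with a black four-leaf of four small rings. Origin: underside centre; z up. Foot 46 (x) x 38 (y) x 8 mm high; above it 36 (x) x 38 (y) mm up to the flat top at 36 mm. Grip from above by the front and back faces (across x), fingertips 10-14 mm above the underside; neighbours stand 20 mm off along y. A half turn makes no difference.
- pocket_ring: Fixed grey pocket on the rack, 72 x 56 mm, rim 9 mm high, white label at its near end with a small red ring with a small ring inside: that block starts in it, square within 6 degrees. Origin: on the rack's row line, at its underside, 12 mm above the bench; its floor is 3 mm higher and its middle 4 mm further along x. Axes as the rack's. The pockets' order changes from start to start.
- pocket_lozenge: Fixed grey pocket on the rack, 72 x 56 mm, rim 9 mm high, white label at its near end with a small green lozenge outline: that block starts in it, square within 6 degrees. Origin: on the rack's row line, at its underside, 12 mm above the bench; its floor is 3 mm higher and its middle 4 mm further along x. Axes as the rack's. The pockets' order changes from start to start.
- pocket_cross: Fixed grey pocket on the rack, 72 x 56 mm, rim 9 mm high, white label at its near end with a small blue upright cross: that block starts in it, square within 6 degrees. Origin: on the rack's row line, at its underside, 12 mm above the bench; its floor is 3 mm higher and its middle 4 mm further along x. Axes as the rack's. The pockets' order changes from start to start.
- pocket_quatrefoil: Fixed grey pocket on the rack, 72 x 56 mm, rim 9 mm high, white label at its near end with a small black four-leaf of four small rings: that block starts in it, square within 6 degrees. Origin: on the rack's row line, at its underside, 12 mm above the bench; its floor is 3 mm higher and its middle 4 mm further along x. Axes as the rack's. The pockets' order changes from start to start.

How it is judged:
At the end, for the whole second after the job is handed in: All four blocks stand in the copy holder in the reverse of their order in the rack: centre within 11 mm of the bay centre along and across, underside within 3 mm of the bay floor, upright within 6 degrees, square within 14 degrees (either way round), released, at rest (((y of pocket_ring in the frame of pattern_rack between 0.072 and 0.102 m and y of pattern_ring in the frame of copy_holder between -0.098 and -0.076 m) or (y of pocket_ring in the frame of pattern_rack between 0.014 and 0.044 m and y of pattern_ring in the frame of copy_holder between -0.04 and -0.018 m) or (y of pocket_ring in the frame of pattern_rack between -0.044 and -0.014 m and y of pattern_ring in the frame of copy_holder between 0.018 and 0.04 m) or (y of pocket_ring in the frame of pattern_rack between -0.102 and -0.072 m and y of pattern_ring in the frame of copy_holder between 0.076 and 0.098 m)) and x of pattern_ring in the frame of copy_holder between -0.011 and 0.011 m and z of pattern_ring in the frame of copy_holder between 0.009 and 0.015 m and angle between each of pattern_ring, pattern_lozenge, pattern_cross, pattern_quatrefoil's own z axis and vertical below 0.1 rad and angle between the y axis of each of pattern_ring, pattern_lozenge, pattern_cross, pattern_quatrefoil and the y axis of copy_holder, either way round below 0.25 rad and linear speed of each of pattern_ring, pattern_lozenge, pattern_cross, pattern_quatrefoil below 0.02 m/s and contact force between each of pattern_ring, pattern_lozenge, pattern_cross, pattern_quatrefoil and the fingers below 0.05 N and ((y of pocket_lozenge in the frame of pattern_rack between 0.072 and 0.102 m and y of pattern_lozenge in the frame of copy_holder between -0.098 and -0.076 m) or (y of pocket_lozenge in the frame of pattern_rack between 0.014 and 0.044 m and y of pattern_lozenge in the frame of copy_holder between -0.04 and -0.018 m) or (y of pocket_lozenge in the frame of pattern_rack between -0.044 and -0.014 m and y of pattern_lozenge in the frame of copy_holder between 0.018 and 0.04 m) or (y of pocket_lozenge in the frame of pattern_rack between -0.102 and -0.072 m and y of pattern_lozenge in the frame of copy_holder between 0.076 and 0.098 m)) and x of pattern_lozenge in the frame of copy_holder between -0.011 and 0.011 m and z of pattern_lozenge in the frame of copy_holder between 0.009 and 0.015 m and ((y of pocket_cross in the frame of pattern_rack between 0.072 and 0.102 m and y of pattern_cross in the frame of copy_holder between -0.098 and -0.076 m) or (y of pocket_cross in the frame of pattern_rack between 0.014 and 0.044 m and y of pattern_cross in the frame of copy_holder between -0.04 and -0.018 m) or (y of pocket_cross in the frame of pattern_rack between -0.044 and -0.014 m and y of pattern_cross in the frame of copy_holder between 0.018 and 0.04 m) or (y of pocket_cross in the frame of pattern_rack between -0.102 and -0.072 m and y of pattern_cross in the frame of copy_holder between 0.076 and 0.098 m)) and x of pattern_cross in the frame of copy_holder between -0.011 and 0.011 m and z of pattern_cross in the frame of copy_holder between 0.009 and 0.015 m and ((y of pocket_quatrefoil in the frame of pattern_rack between 0.072 and 0.102 m and y of pattern_quatrefoil in the frame of copy_holder between -0.098 and -0.076 m) or (y of pocket_quatrefoil in the frame of pattern_rack between 0.014 and 0.044 m and y of pattern_quatrefoil in the frame of copy_holder between -0.04 and -0.018 m) or (y of pocket_quatrefoil in the frame of pattern_rack between -0.044 and -0.014 m and y of pattern_quatrefoil in the frame of copy_holder between 0.018 and 0.04 m) or (y of pocket_quatrefoil in the frame of pattern_rack between -0.102 and -0.072 m and y of pattern_quatrefoil in the frame of copy_holder between 0.076 and 0.098 m)) and x of pattern_quatrefoil in the frame of copy_holder between -0.011 and 0.011 m and z of pattern_quatrefoil in the frame of copy_holder between 0.009 and 0.015 m); the robot touches nothing.
It fails at once if a pattern block is dropped (falls free of the fingers faster than 0.7 m/s, about 25 mm of free fall) ((linear speed of pattern_ring above 0.7 m/s and contact force between pattern_ring and the fingers below 0.05 N) or (linear speed of pattern_lozenge above 0.7 m/s and contact force between pattern_lozenge and the fingers below 0.05 N) or (linear speed of pattern_cross above 0.7 m/s and contact force between pattern_cross and the fingers below 0.05 N) or (linear speed of pattern_quatrefoil above 0.7 m/s and contact force between pattern_quatrefoil and the fingers below 0.05 N)).
It fails at once if a pattern block is tipped over (more than 35 degrees) (angle between any of pattern_ring, pattern_lozenge, pattern_cross, pattern_quatrefoil's own z axis and vertical above 0.61 rad).
It also fails if it takes over 102 s, if anything falls off the work surface, if the arm or the gripper's body presses on something with over 40 N, if the wrist force passes 120 N, or if a joint passes its speed limit or range.

## Robot

A 6-joint arm with a two-finger parallel gripper is mounted at the origin on the work surface. World frame = base frame: x ahead of the robot, y to its left, z up, the work surface at z = 0. Lengths are in m, angles in rad, forces in N, time in s.
With the tool pointing down it reaches from about 0.35 to 0.85 m from the base axis. Payload 8.1 kg.
Tool frame: the origin (TCP) lies at the very end of the fingers, on their centre line; the grasp point (between the pads) lies 19 mm behind it; z points along the fingers, y is the direction in which the jaws open and shut (so a half turn about z gives the same grasp; the last joint's range is limited). The gripper opens to 93 mm and grips with 3 to 60 N. Pads are 15 mm wide; open, the fingers measure 128 mm over their backs; the gripper's body (75 mm by 188 mm) begins 65 mm behind the grasp point.
Start: joints at [-1.293, 0.13, 1.488, -0, 1.523, -0.085], TCP at [0.213, -0.561, 0.219] pointing down, gripper open.
Joint ranges: [-2.96, 2.96], [-0.89, 2.26], [0.02, 2.5], [-1.34, 4.48], [0, 2.73], [-2.66, 2.66]. Speed limits (rad/s): [2.39, 2.39, 2.79, 3.14, 3.14, 3.14].

## Interface

Orientations are given as a rotation vector (axis times angle).
In Python, from plant import * gives the robot as it stands.
- The arm moves only by the tool apply_moves, never from a script. Its argument "commands" is one flat list of numbers, 7 for each row, row after row: the shift along the world's x, y, z in cm, then the turn, a rotation vector about the world's x, y, z in rad, then the finger opening in cm, from 0 to 9.3. A call has 1 to 8 rows; each row shifts and turns the pose as measured when the row begins; what a row does not reach is not made up. A row lasts 1/8 s, in which the tool goes at most 62.5 mm and 10.7 degrees, less where a joint would pass 70% of its speed; a pose out of reach is approached as far as the arm can. A call with a gripper value outside its range is refused whole. The fingers move at their own pace and stop on an object; "squeeze" is the grip in N (left out, the last holds). Time passes only in rows, so rows that do not move let the fingers close. It gives the time, the measured TCP pose, the force and the opening at its end, in the units of the state.
- read_state(): the state, without advancing time (a new reading comes with each control period).
- read_camera(name): name is "side" or "top" or "wrist"; returns (picture, depth): 480x640x3 uint8, blue, green, red; 480x640 float32, m along the optical axis (not along the pixel's ray), 0 where there is no reading.
- camera_model(name): a dict with "intrinsics" (3x3 intrinsics, pixels), "R" (3x3) and "t" (3): a world point X has camera coordinates R X + t. Camera axes: x right, y down, z forward; pixel columns grow to the right and rows downward; lengths in m; the calibration is good to about 2 mm. A picture is of the moment at which its call begins: read the wrist's pose just before it. camera_model takes no time and is no camera call; for the wrist camera it gives the pose at the moment of the call.
- close_job(): hands the job in, once; it reports no verdict.
Trained networks look in the newest picture that a camera, given by its name, has taken for a name from the list of things; names that differ only in an ending like _2 or _b are one class to them, and where a whole thing is asked for, a point or a joint stands for the part that bears it (a point fixed in the world has none). Each returns a list of dicts, best first, with "conf" (0 to 1); they miss things now and then, are a little off and sometimes report something else, mostly with a low value. They report only what shows in the picture. A call takes as long as a camera call.
- find_in(query, camera): "point" ([x, y, z] in m, in the coordinates of the camera as it stood for that picture, good to about 4 mm: the middle of the surface that is visible of it).
- cut_out(query, camera): "mask" (480x640 bool, what is visible of it).
- spot_point(query, camera): "point" ([x, y, z] in m, in the coordinates of the camera as it stood for that picture, good to about 4 mm: a listed point, or the origin of a listed thing).
The state is a dict: "t": time; "q": joint angles; "dq": joint speeds; "joint_torque": joint torques, N m; "tool_pos": TCP position; "orientation": TCP orientation; "force": force on the tool from outside, world axes, zero at the start; "wrist_torque": the same for the moment, N m; "opening": finger opening in m.
Only numpy, scipy, OpenCV 4.12 (cv2) and the standard library are available. Lean on these libraries where they do the work, as an engineer would, in place of code of your own. Each camera call takes 0.05 s, during which the arm holds its last target. There are 200 camera calls.

## Working session

There is one attempt and no reset: what is moved stays moved. The work goes in short steps, Python scripts to look and compute and a tool call to move; the robot and the scene stay as the last step left them, time stands still between calls to the robot, and variables do not carry over. Pictures are saved under pics/ and viewed, about 12 in all and at most 16, crops included, and the job is handed in when it is done.

Besides the shell and the picture viewer there is one more tool, called as a command line: name --argument value ..., lists and objects as JSON in quotes. apply_moves: Moves the arm, as the interface text tells. Its arguments: {"type":"object","properties":{"commands":{"type":"array"},"squeeze":{"type":"number"}},"required":["commands"]}

```bash
ls; mkdir -p pics
cat > h.py <<'E'
from plant import *
import numpy as np, cv2
def w(cam,p,m=None):
    m=m or camera_model(cam); return m["R"].T@(np.array(p)-m["t"])
N=["ring","lozenge","cross","quatrefoil"]
E
python3 - <<'E'
from h import *
s=read_state();print(s)
for c in ["top","side"]:
    p,d=read_camera(c);cv2.imwrite(f"pics/{c}0.png",p)
    m=camera_model(c);print(c,m)
    for q in ["pattern_rack","copy_holder"]+["pattern_"+n for n in N]+["pocket_"+n for n in N]:
        r=spot_point(q,c);print(q,[(round(x["conf"],2),w(c,x["point"],m).round(3)) for x in r[:2]])
print(read_state()["t"])
E
```

```text
pics
{'t': 0.0, 'q': array([-1.29340742e+00,  1.31153410e-01,  1.48926731e+00,  1.24230965e-05,
        1.52299054e+00, -8.54340999e-02]), 'dq': array([ 1.23780781e-04, -1.41820872e-03, -6.92271073e-05,  4.12243408e-04,
        4.22289159e-04,  7.36421087e-04]), 'joint_torque': array([-3.72037484e-04, -5.59848726e+01, -4.91762638e+01,  7.67915184e-02,
        3.59352725e-02, -1.54548229e-04]), 'tool_pos': array([ 0.21280054, -0.56039409,  0.21759865]), 'orientation': array([-3.08825761e+00, -5.66472409e-01,  2.54206685e-04]), 'force': array([0.24335778, 0.52995559, 0.40006468]), 'wrist_torque': array([-0.05177365, -0.00695837,  0.01837588]), 'opening': 0.09311381941710886}
top {'intrinsics': array([[601.24435376,   0.        , 311.38463522],
       [  0.        , 601.24435376, 239.78238392],
       [  0.        ,   0.        ,   1.        ]]), 'R': array([[-0.00158553, -0.99963522,  0.02696134],
       [-0.99142454, -0.0019517 , -0.13066588],
       [ 0.13067084, -0.02693731, -0.99105979]]), 't': array([-0.01119743,  0.54494528,  0.93931474])}
pattern_rack []
copy_holder [(0.7, array
[... 723 characters left out ...]
37741,  0.7189828 , -0.69478486],
       [ 0.02470378, -0.69436355, -0.71920024]]), 't': array([0.5299561 , 0.05386338, 1.11338767])}
pattern_rack []
copy_holder [(0.95, array([0.511, 0.231, 0.001])), (0.15, array([ 0.579, -0.259,  0.012]))]
pattern_ring [(0.85, array([ 0.58 , -0.256,  0.013]))]
pattern_lozenge [(0.94, array([ 0.594, -0.141,  0.011]))]
pattern_cross [(0.89, array([ 0.592, -0.201,  0.016]))]
pattern_quatrefoil [(0.64, array([ 0.571, -0.312,  0.016]))]
pocket_ring [(0.82, array([ 0.577, -0.257,  0.013]))]
pocket_lozenge [(0.89, array([ 0.593, -0.142,  0.008]))]
pocket_cross [(0.7, array([ 0.589, -0.195,  0.008]))]
pocket_quatrefoil [(0.81, array([ 0.573, -0.316,  0.009]))]
1.1
```

View pics/top0.png

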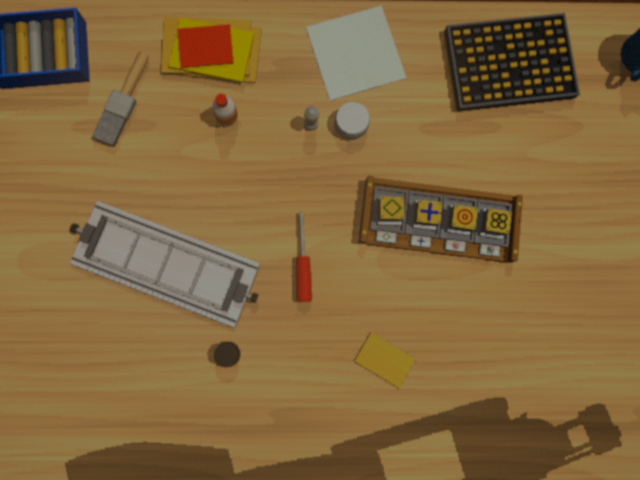

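View pics/side0.png

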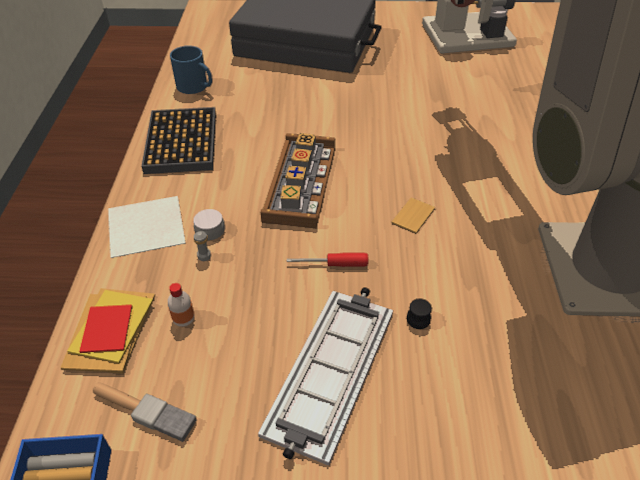

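```bash
cat >> h.py <<'E'
def cloud(cam,d,m,mask):
    K=m["intrinsics"];v,u=np.nonzero(mask&(d>0));z=d[v,u]
    P=np.stack([(u-K[0,2])/K[0,0]*z,(v-K[1,2])/K[1,1]*z,z],1)
    return (P-m["t"])@m["R"]
def rect(P):
    c,s,a=cv2.minAreaRect((P[:,:2]*1000).astype(np.float32))
    a=(a+45)%90-45
    return np.round(c,1),np.round(s,1),round(a,1)
E
python3 - <<'E'
from h import *
for c in ["top","side"]:
    p,d=read_camera(c);m=camera_model(c)
    for q in ["copy_holder","pattern_rack"]+["pattern_"+n for n in N]:
        r=cut_out(q,c)
        if not r: print(q,"none");continue
        P=cloud(c,d,m,r[0]["mask"]); z=P[:,2]
        print(c,q,round(r[0]["conf"],2),len(P),"z pct",np.percentile(z,[5,25,50,75,95]).round(4))
        T=P[z>0.045] if "pattern_r"!=q[:9] or q=="pattern_ring" else P
        if q=="copy_holder":T=P[z>.006]
        if len(T)>5: print("   ",rect(T), T.mean(0).round(4))
E
```

```text
copy_holder none
top pattern_rack 0.89 4147 z pct [0.006  0.0132 0.018  0.0253 0.0326]
    (array([ 585.6, -233. ]), array([275. , 121.1]), -7.0) [ 0.5827 -0.2301  0.0193]
top pattern_ring 0.84 779 z pct [0.0226 0.0381 0.0515 0.0532 0.0555]
    (array([ 581.8, -257.5]), array([38.5, 36.3]), -8.9) [ 0.581  -0.257   0.0524]
top pattern_lozenge 0.76 686 z pct [0.0236 0.0486 0.0518 0.0533 0.0552]
    (array([ 596.1, -140.2]), array([37.8, 36.8]), -2.4) [ 0.5957 -0.1398  0.0524]
top pattern_cross 0.7 706 z pct [0.0228 0.0415 0.0518 0.0537 0.0563]
    (array([ 589.5, -200.1]), array([37.7, 36.1]), -8.2) [ 0.5888 -0.1991  0.0528]
top pattern_quatrefoil 0.78 816 z pct [0.0203 0.0355 0.0515 0.0532 0.0551]
    (array([ 575.7, -312.6]), array([38.5, 37.2]), -9.0) [ 0.5747 -0.3119  0.0525]
side copy_holder 0.9 12072 z pct [0.0085 0.0105 0.0118 0.014  0.0224]
    (array([508.1, 229.5]), array([326.6, 113.2]), -21.1) [0.5117 0.2444 0.0132]
side pattern_rack 0.78 2064 z pct [0.0031 0.0107 0.0163 0.0225 0.0298]
    (array([ 581.4, -244.1]), array([305.4, 119.5]), -7.2) [ 0.5823 -0.1923  0.0166]
side pattern_ring 0.6 370 z pct [0.0209 0.0368 0.0477 0.0504 0.0523]
    (array([ 580.4, -249.1]), array([65.5, 35.1]), -10.2) [ 0.5787 -0.2547  0.05  ]
side pattern_lozenge 0.6 538 z pct [0.0185 0.0268 0.0447 0.0503 0.0522]
    (array([ 595.1, -139.6]), array([35.3, 41.8]), 2.5) [ 0.5947 -0.1376  0.0501]
side pattern_cross 0.69 403 z pct [0.0219 0.0367 0.0482 0.0509 0.0534]
    (array([ 587.8, -191.8]), array([67.8, 34.9]), -7.1) [ 0.5868 -0.1972  0.0504]
side pattern_quatrefoil 0.56 332 z pct [0.0209 0.0404 0.0484 0.0507 0.0524]
    (array([ 574. , -304.2]), array([60.7, 37.4]), -7.8) [ 0.5727 -0.31    0.05  ]
```

apply_moves --commands '[4.6,3.8,0.4,0,0,0.135,9.3,4.6,3.8,0.4,0,0,0.135,9.3,4.6,3.8,0.4,0,0,0.135,9.3,4.6,3.8,0.4,0,0,0.135,9.3,4.6,3.8,0.4,0,0,0.135,9.3,4.6,3.8,0.4,0,0,0.135,9.3,4.6,3.8,0.4,0,0,0.135,9.3,4.6,3.8,0.4,0,0,0.135,9.3]'

```text
t: 2.8
tool_pos: [0.5871, -0.2495, 0.252]
orientation: [2.33, 2.102, 0.0]
force: [0.1, -0.3, 0.0]
opening: 0.0929
```

```bash
cat >> h.py <<'E'
from scipy.spatial.transform import Rotation as Ro
def pose():
    s=read_state();R=Ro.from_rotvec(s["orientation"]).as_matrix();y=R[:,1]
    a=(np.degrees(np.arctan2(y[1],y[0]))+90)%180-90
    print("t",round(s["t"],2),"tcp",s["tool_pos"].round(4),"jaw deg",a.round(1),"tilt z",R[:,2].round(4),"q",s["q"].round(2),"open",round(s["opening"],4),"F",s["force"].round(1));return s
E
cat > look.py <<'E'
from h import *
import sys
pose();m=camera_model("wrist");p,d=read_camera("wrist");cv2.imwrite("pics/"+sys.argv[1],p)
print("cam at",(-m["R"].T@m["t"]).round(3),"axis",m["R"][2].round(2))
np.savez("last.npz",p=p,d=d,**m)
for q in sys.argv[2:]:
    for r in cut_out(q,"wrist")[:1]:
        P=cloud("wrist",d,m,r["mask"]);z=P[:,2];T=P[z>np.percentile(z,85)-.005]
        print(q,round(r["conf"],2),len(P),np.percentile(z,[10,50,90]).round(4),rect(T),T.mean(0).round(4))
    for r in spot_point(q,"wrist")[:2]: print("   spot",round(r["conf"],2),w("wrist",r["point"],m).round(4))
E
python3 look.py w1.png pattern_rack pattern_lozenge pattern_cross pattern_ring pattern_quatrefoil
```

```text
t 2.8 tcp [ 0.5871 -0.2495  0.252 ] jaw deg -5.9 tilt z [ 0.0022 -0.0021 -1.    ] q [-0.48  0.22  1.33 -0.    1.59 -0.38] open 0.0929 F [ 0.1 -0.3  0. ]
cam at [ 0.595 -0.169  0.418] axis [-0.03 -0.29 -0.96]
pattern_rack 0.64 7371 [0.0117 0.0195 0.0303] (array([ 581.4, -225.5]), array([261.8, 110. ]), -7.4) [ 0.5853 -0.196   0.0297]
   spot 0.64 [ 0.5841 -0.2258  0.0018]
pattern_lozenge 0.62 1792 [0.0231 0.0512 0.0525] (array([ 594.6, -139.6]), array([38.1, 36. ]), -1.9) [ 0.5946 -0.1395  0.0515]
   spot 0.8 [ 0.5975 -0.1372  0.0136]
   spot 0.8 [ 0.5877 -0.1998  0.0164]
pattern_ring 0.79 1443 [0.0232 0.051  0.0524] (array([ 579.7, -256.9]), array([38.3, 35.8]), -9.0) [ 0.5798 -0.2563  0.0514]
   spot 0.68 [ 0.5823 -0.2558  0.0152]
pattern_quatrefoil 0.83 1418 [0.0229 0.0508 0.0523] (array([ 573.2, -311.8]), array([38.5, 35.9]), -9.9) [ 0.5733 -0.311   0.0513]
   spot 0.57 [ 0.5738 -0.3152  0.015 ]
   spot 0.18 [ 0.5887 -0.2035  0.0155]
```

apply_moves --commands '[-0.74,-0.74,-5,0,0,-0.054,9.3,0,0,-6,0,0,0,9.3,0,0,-6,0,0,0,9.3,0,0,-3,0,0,0,9.3]' --squeeze 25

```text
t: 3.85
tool_pos: [0.5778, -0.2636, 0.0526]
orientation: [2.392, 2.016, 0.006]
force: [-0.1, -0.6, -0.0]
opening: 0.0929
```

```bash
python3 -c "
from h import *
pose()"
```

```text
t 3.85 tcp [ 0.5778 -0.2636  0.0526] jaw deg -9.8 tilt z [ 0.0119 -0.0077 -0.9999] q [-0.51  0.34  1.56 -0.    1.23 -0.34] open 0.0929 F [-0.1 -0.6 -0. ]
```

apply_moves --commands '[0.2,0.67,-1,0.008,0.012,0.014,9.3,0,0,-1,0,0,0,9.3,0,0,0,0,0,0,9.3]'

```text
t: 4.22
tool_pos: [0.5786, -0.257, 0.0311]
orientation: [-2.386, -2.038, 0.001]
force: [-0.3, 0.3, 0.3]
opening: 0.093
```

```bash
python3 -c "
from h import *
pose()"
```

```text
t 4.22 tcp [ 0.5786 -0.257   0.0311] jaw deg -9.0 tilt z [-0.003   0.0022 -1.    ] q [-0.5   0.38  1.55  0.    1.21 -0.34] open 0.093 F [-0.3  0.3  0.3]
```

Good. Down 4 mm and close.

apply_moves --commands '[0.1,0,-0.4,0,0,0,9.3,0,0,0,0,0,0,6,0,0,0,0,0,0,3,0,0,0,0,0,0,3,0,0,0,0,0,0,3,0,0,0,0,0,0,3]'

```text
t: 4.97
tool_pos: [0.5827, -0.2586, 0.0315]
orientation: [2.387, 2.038, 0.003]
force: [-0.4, -0.3, -0.7]
opening: 0.0473
```

```bash
python3 -c "
from h import *
pose()"
```

```text
t 4.97 tcp [ 0.5827 -0.2586  0.0315] jaw deg -9.0 tilt z [ 0.0034 -0.0013 -1.    ] q [-0.5   0.38  1.55  0.    1.21 -0.34] open 0.0473 F [-0.4 -0.3 -0.7]
```

apply_moves --commands '[-0.2,0.1,-0.4,0,0,0,3,0,0,0,0,0,0,3,0,0,0,0,0,0,3]'

```text
t: 5.35
tool_pos: [0.5803, -0.2574, 0.027]
orientation: [2.387, 2.038, 0.002]
force: [0.3, 0.7, 2.0]
opening: 0.0359
```

```bash
python3 -c "
from h import *
for i in range(3): pose();read_camera('wrist')"
```

```text
t 5.35 tcp [ 0.5803 -0.2574  0.027 ] jaw deg -9.0 tilt z [ 0.0031 -0.0012 -1.    ] q [-0.5   0.38  1.56  0.    1.2  -0.34] open 0.0359 F [0.3 0.7 2. ]
t 5.4 tcp [ 0.5804 -0.2574  0.027 ] jaw deg -9.0 tilt z [ 0.0031 -0.0012 -1.    ] q [-0.5   0.38  1.56  0.    1.2  -0.34] open 0.0358 F [ 0.7  0.5 -0.6]
t 5.45 tcp [ 0.5804 -0.2575  0.0271] jaw deg -9.0 tilt z [ 0.0032 -0.0012 -1.    ] q [-0.5   0.38  1.56  0.    1.2  -0.34] open 0.0359 F [ 0.2 -0.2 -0.7]
```

apply_moves --commands '[0,0,1,0,0,0,3,0,0,3,0,0,0,3,0,0,5,0,0,0,3,0,2,5,0,0,0,3,0,4,4,0,0,0,3,-1,5.5,2,0,0,-0.03,3,-1,5.5,1,0,0,-0.03,3,-1,5.5,0,0,0,-0.03,3]'

```text
t: 6.5
tool_pos: [0.5474, -0.0289, 0.2478]
orientation: [2.484, 1.917, 0.008]
force: [1.3, 1.2, -1.1]
opening: 0.0359
```

apply_moves --commands '[-1,5.5,0,0,0,-0.03,3,-1,5.5,0,0,0,-0.03,3,-1,5.5,0,0,0,-0.03,3,-1,5,0,0,0,-0.03,3,0,2,0,0,0,0,3,0,0,0,0,0,0,3]'

```text
t: 7.25
tool_pos: [0.5036, 0.2174, 0.2535]
orientation: [2.592, 1.764, 0.018]
force: [0.0, 0.2, -1.7]
opening: 0.036
```

```bash
python3 look.py w2.png copy_holder pattern_ring
```

```text
t 7.25 tcp [0.5036 0.2174 0.2535] jaw deg -21.5 tilt z [ 0.0131  0.0012 -0.9999] q [ 0.32 -0.03  1.59 -0.    1.57  0.69] open 0.036 F [ 0.   0.2 -1.7]
cam at [0.531 0.292 0.421] axis [-0.09 -0.27 -0.96]
copy_holder 0.97 18368 [0.0114 0.0126 0.0189] (array([520.3, 262.2]), array([257.3, 111.1]), -21.2) [0.5279 0.282  0.0171]
   spot 0.7 [0.5106 0.2281 0.0041]
pattern_ring 0.69 7540 [0.254  0.2777 0.2788] (array([503.5, 217.3]), array([39.1, 36. ]), -22.0) [0.5041 0.2187 0.2779]
   spot 0.6 [0.5049 0.2212 0.2419]
```

View pics/w2.png

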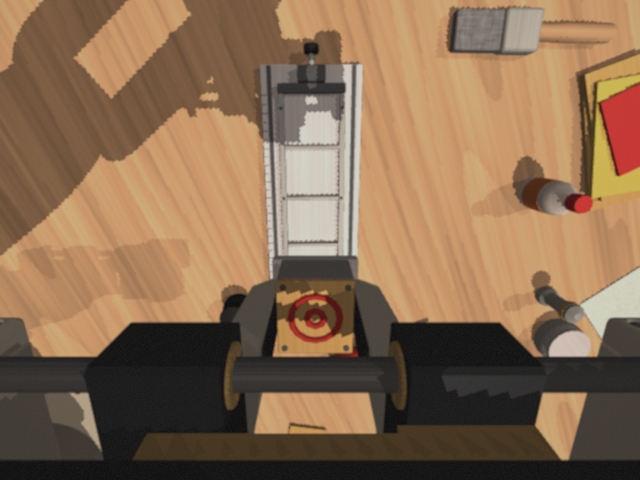

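```bash
cat > rib.py <<'E'
from h import *
m=np.load("last.npz");K,R,t=m["intrinsics"],m["R"],m["t"]
def ray(u,v,z):
    r=R.T@np.linalg.inv(K)@[u,v,1];c=-R.T@t;return c+r*(z-c[2])/r[2]
a=np.radians(-21.2);ex=np.array([np.cos(a),np.sin(a)]);ey=np.array([-np.sin(a),np.cos(a)])
for n,u,v,z in [("rib58",312,145,.018),("rib0",312,197,.018),("rib-58",312,241.5,.018),("endL",263,66,.012),("endR",361,66,.012),("Lnear",270,277,.012),("Rnear",356,250,.012),
  ]:
    p=ray(u,v,z)[:2];print(n,p.round(4),"along",(p@ey).round(4),"across",(p@ex).round(4))
E
python3 rib.py
python3 - <<'E'
import cv2;p=cv2.imread("pics/w2.png")
cv2.imwrite("pics/w2c.png",cv2.resize(p[50:290,230:390],None,fx=3.3,fy=2.5*1))
E
```

```text
rib58 [0.5306 0.286 ] along 0.4585 across 0.3913
rib0 [0.5086 0.2308] along 0.3991 across 0.3907
rib-58 [0.4882 0.1797] along 0.3441 across 0.3902
endL [0.5118 0.3821] along 0.5413 across 0.339
endR [0.6108 0.3431] along 0.5408 across 0.4454
Lnear [0.4197 0.1538] along 0.2952 across 0.3357
Rnear [0.5349 0.147 ] along 0.3305 across 0.4456
```

View pics/w2c.png

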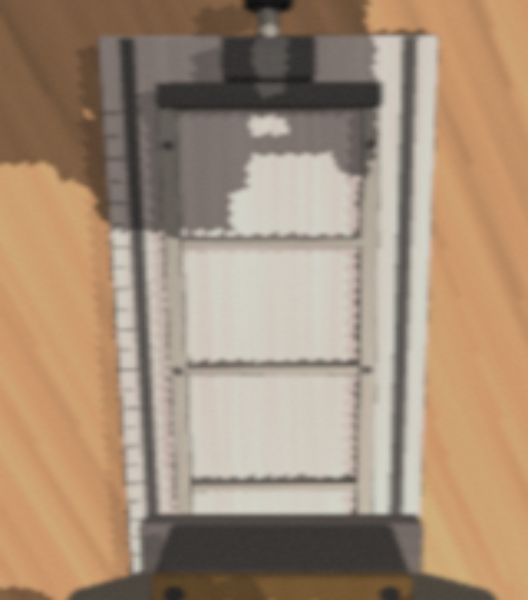

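apply_moves --commands '[1.5,4.0,0,0,0.013,0,3,0,0,-3,0,0,0,3,0,0,-5,0,0,0,3,0,0,-5,0,0,0,3,0,0,-3,0,0,0,3,0,0,0,0,0,0,3]'

```text
t: 8.25
tool_pos: [0.5218, 0.249, 0.0898]
orientation: [2.609, 1.749, 0.002]
force: [-0.2, -0.2, -0.9]
opening: 0.0359
```

```bash
python3 -c "
from h import *
pose()"
```

```text
t 8.25 tcp [0.5218 0.249  0.0898] jaw deg -22.3 tilt z [ 1.3e-03  3.0e-04 -1.0e+00] q [ 0.36  0.17  1.69 -0.    1.28  0.75] open 0.0359 F [-0.2 -0.2 -0.9]
```

apply_moves --commands '[-0.25,0.86,-1.5,0,0,0.018,3,0,0,-1.5,0,0,0,3,0,0,-1.5,0,0,0,3,0,0,0,0,0,0,3]'

```text
t: 8.75
tool_pos: [0.522, 0.2584, 0.046]
orientation: [2.592, 1.771, 0.011]
force: [-0.6, 0.0, -1.5]
opening: 0.0361
```

```bash
python3 -c "
from h import *
pose()"
```

```text
t 8.75 tcp [0.522  0.2584 0.046 ] jaw deg -21.3 tilt z [ 0.0068  0.0024 -1.    ] q [ 0.37  0.22  1.71 -0.    1.2   0.74] open 0.0361 F [-0.6  0.  -1.5]
```

apply_moves --commands '[-0.27,-0.08,-0.8,-0.002,0.007,0,3,0,0,-0.7,0,0,0,3,0,0,0,0,0,0,3]'

```text
t: 9.12
tool_pos: [0.5199, 0.2578, 0.031]
orientation: [-2.594, -1.772, -0.002]
force: [-0.0, 0.0, -0.7]
opening: 0.0358
```

```bash
python3 -c "
from h import *
pose()"
```

```text
t 9.12 tcp [0.5199 0.2578 0.031 ] jaw deg -21.3 tilt z [ 7.e-04  8.e-04 -1.e+00] q [0.37 0.24 1.72 0.   1.18 0.74] open 0.0358 F [-0.   0.  -0.7]
```

apply_moves --commands '[0,0,-0.5,0,0,0,3,0,0,-0.2,0,0,0,3,0,0,0,0,0,0,3]'

```text
t: 9.5
tool_pos: [0.5204, 0.258, 0.0241]
orientation: [-2.594, -1.772, -0.003]
force: [-0.2, -0.2, -1.0]
opening: 0.0361
```

```bash
python3 -c "
from h import *
pose()"
```

```text
t 9.5 tcp [0.5204 0.258  0.0241] jaw deg -21.3 tilt z [ 0.0017  0.0012 -1.    ] q [0.37 0.25 1.72 0.   1.17 0.74] open 0.0361 F [-0.2 -0.2 -1. ]
```

apply_moves --commands '[0,0,-0.15,0,0,0,3,0,0,0,0,0,0,3]'

```text
t: 9.75
tool_pos: [0.5208, 0.2583, 0.0245]
orientation: [2.594, 1.773, 0.005]
force: [-0.6, 0.7, -0.5]
opening: 0.0359
```

apply_moves --commands '[0,0,-0.2,0,0,0,3,0,0,-0.1,0,0,0,3]'

```text
t: 10.0
tool_pos: [0.5213, 0.2585, 0.024]
orientation: [2.593, 1.773, 0.005]
force: [-4.6, -1.6, 7.9]
opening: 0.0362
```

apply_moves --commands '[0,0,0,0,0,0,5,0,0,0,0,0,0,7,0,0,0,0,0,0,9.3,0,0,2,0,0,0,9.3,0,0,5,0,0,0,9.3,0,0,5,0,0,0,9.3,0.5,-4,5,0,0,0.03,9.3,1,-5,3,0,0,0.03,9.3]'

```text
t: 11.0
tool_pos: [0.5331, 0.1707, 0.2293]
orientation: [2.533, 1.858, 0.003]
force: [1.0, 0.3, -1.7]
opening: 0.0929
```

```bash
python3 look.py w3.png pattern_ring; python3 -c "
from h import *
m=camera_model('top');p,d=read_camera('top')
for r in cut_out('pattern_ring','top')[:2]:
    P=cloud('top',d,m,r['mask']);z=P[:,2];T=P[z>.043];print(r['conf'],rect(T),T.mean(0))"
```

```text
t 11.0 tcp [0.5331 0.1707 0.2293] jaw deg -17.5 tilt z [ 1.6e-03  7.0e-04 -1.0e+00] q [0.22 0.02 1.59 0.   1.54 0.52] open 0.0929 F [ 1.   0.3 -1.7]
cam at [0.557 0.247 0.396] axis [-0.08 -0.27 -0.96]
pattern_ring 0.83 1827 [0.0202 0.0483 0.0495] (array([521.4, 258.8]), array([38. , 36.1]), -21.6) [0.5217 0.259  0.0485]
0.5 (array([478.5, 141. ]), array([156.,  37.]), -26.7) [0.46552374 0.1191765  0.51522268]
```

apply_moves --commands '[0.8,-5.5,0,0,0,0.025,9.3,0.8,-5.5,0,0,0,0.025,9.3,0.8,-5.5,0,0,0,0.025,9.3,0.8,-5.5,0,0,0,0.025,9.3,0.8,-5.5,0,0,0,0.025,9.3,0.8,-5.5,0,0,0,0.025,9.3,0.7,-3,0,0,0,0.02,9.3,0,0,0,0,0,0,9.3]'

```text
t: 12.25
tool_pos: [0.5819, -0.1869, 0.2121]
orientation: [-2.335, -2.071, 0.021]
force: [0.1, 0.4, 0.4]
opening: 0.0929
```

```bash
python3 look.py w4.png pattern_cross pattern_lozenge
```

```text
t 12.25 tcp [ 0.5819 -0.1869  0.2121] jaw deg -6.9 tilt z [-0.0236  0.0063 -0.9997] q [-0.39  0.19  1.44 -0.    1.54 -0.27] open 0.0929 F [0.1 0.4 0.4]
cam at [ 0.596 -0.108  0.379] axis [-0.06 -0.28 -0.96]
pattern_cross 0.55 1761 [0.0236 0.0511 0.0532] (array([ 587.8, -200.1]), array([38.3, 36.1]), -6.4) [ 0.5879 -0.1991  0.0517]
   spot 0.79 [ 0.5867 -0.1991  0.0172]
pattern_lozenge 0.78 1839 [0.0235 0.0512 0.0525] (array([ 594.5, -139.7]), array([38. , 35.9]), -2.3) [ 0.5946 -0.1392  0.0514]
   spot 0.74 [ 0.5995 -0.139   0.0149]
```

apply_moves --commands '[0.6,-1.3,-2,-0.006,-0.024,0,9.3,0,0,-5,0,0,0,9.3,0,0,-5,0,0,0,9.3,0,0,-2,0,0,0,9.3,0,0,0,0,0,0,9.3]'

```text
t: 13.12
tool_pos: [0.5899, -0.1911, 0.0732]
orientation: [2.334, 2.092, 0.008]
force: [-0.5, 0.3, 0.1]
opening: 0.093
```

```bash
python3 -c "
from h import *
pose()"
```

```text
t 13.12 tcp [ 0.5899 -0.1911  0.0732] jaw deg -6.3 tilt z [ 0.0085 -0.0017 -1.    ] q [-0.4   0.29  1.58  0.    1.26 -0.29] open 0.093 F [-0.5  0.3  0.1]
```

apply_moves --commands '[-0.2,-0.9,-1,0.002,0.008,0,9.3,0,0,-1.5,0,0,0,9.3,0,0,0,0,0,0,7]'

```text
t: 13.5
tool_pos: [0.5899, -0.2006, 0.05]
orientation: [2.335, 2.096, 0.003]
force: [0.2, 0.7, 0.2]
opening: 0.0874
```

```bash
python3 -c "
from h import *
pose()"
```

```text
t 13.5 tcp [ 0.5899 -0.2006  0.05  ] jaw deg -6.2 tilt z [ 0.0043 -0.0014 -1.    ] q [-0.41  0.32  1.58  0.    1.23 -0.3 ] open 0.0874 F [0.2 0.7 0.2]
```

apply_moves --commands '[-0.2,0,-1.2,0,0.004,0,7,0,0.1,-1.1,0,0,0,6,0,0,0,0,0,0,6]'

```text
t: 13.88
tool_pos: [0.5882, -0.1998, 0.0261]
orientation: [2.337, 2.097, -0.001]
force: [-0.8, 0.9, -0.1]
opening: 0.0613
```

```bash
python3 -c "
from h import *
pose()"
```

```text
t 13.88 tcp [ 0.5882 -0.1998  0.0261] jaw deg -6.2 tilt z [ 0.0011 -0.0018 -1.    ] q [-0.41  0.35  1.6  -0.    1.19 -0.3 ] open 0.0613 F [-0.8  0.9 -0.1]
```

apply_moves --commands '[0,0,0.1,0,0,0,3,0,0,0,0,0,0,3,0,0,0,0,0,0,3,0,0,0,0,0,0,3,0,0,0,0,0,0,3]'

```text
t: 14.5
tool_pos: [0.5886, -0.1999, 0.0279]
orientation: [2.336, 2.096, -0.0]
force: [0.5, -0.5, -1.9]
opening: 0.036
```

apply_moves --commands '[0,0,1,0,0,0,3,0,0,3,0,0,0,3,0,0,5,0,0,0,3,0,2,5,0,0,0,3,-1,5,2,0,0,-0.03,3,-1,5.5,0,0,0,-0.03,3,-1,5.5,0,0,0,-0.03,3,-1,5.5,0,0,0,-0.03,3]'

```text
t: 15.5
tool_pos: [0.5471, 0.038, 0.1989]
orientation: [2.465, 1.937, 0.008]
force: [0.4, -0.5, -0.8]
opening: 0.0361
```

apply_moves --commands '[-1,5.5,0,0,0,-0.03,3,-1,5.5,0,0,0,-0.03,3,-1,3,0,0,0,-0.03,3,0,0,0,0,0,0,3,0,0,0,0,0,0,3]'

```text
t: 16.12
tool_pos: [0.515, 0.1861, 0.2036]
orientation: [2.546, 1.826, 0.016]
force: [0.6, -0.7, -1.4]
opening: 0.0356
```

```bash
python3 look.py w5.png pattern_cross pattern_ring
```

```text
t 16.12 tcp [0.515  0.1861 0.2036] jaw deg -18.7 tilt z [ 0.0136 -0.0012 -0.9999] q [ 0.26 -0.02  1.67 -0.    1.48  0.58] open 0.0356 F [ 0.6 -0.7 -1.4]
cam at [0.539 0.262 0.37 ] axis [-0.08 -0.27 -0.96]
pattern_cross 0.75 7718 [0.2006 0.227  0.229 ] (array([514.9, 185.8]), array([38.7, 37.1]), -18.3) [0.5153 0.1873 0.2275]
   spot 0.81 [0.5163 0.1843 0.191 ]
pattern_ring 0.7 1970 [0.0206 0.0483 0.0495] (array([521.6, 258.7]), array([37.9, 35.6]), -20.8) [0.5215 0.2591 0.0485]
   spot 0.87 [0.5252 0.2609 0.0137]
```

View pics/w5.png

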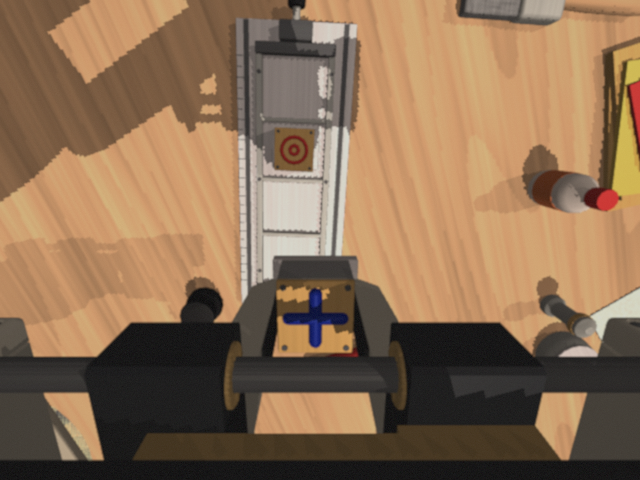

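```bash
sed -i 's/^for n,u.*$/for n,u,v,z in [("rib58",294,121,.018),("rib0",293,179,.018),("rib-58",293,232,.018),("endL",237,24,.012),("endR",357,24,.012),/' rib.py; python3 rib.py
```

```text
rib58 [0.5295 0.2831] along 0.4554 across 0.3913
rib0 [0.5095 0.2307] along 0.3993 across 0.3916
rib-58 [0.4905 0.1779] along 0.3432 across 0.393
endL [0.5082 0.3797] along 0.5377 across 0.3365
endR [0.613  0.3445] along 0.5428 across 0.447
```

apply_moves --commands '[-1.67,1.75,0,0.001,0.013,-0.04,3,0,0,-2,0,0,0,3,0,0,-4,0,0,0,3,0,0,-4,0,0,0,3,0,0,-2,0,0,0,3,0,0,0,0,0,0,3]'

```text
t: 17.12
tool_pos: [0.4986, 0.1975, 0.0754]
orientation: [2.593, 1.771, -0.004]
force: [1.2, -0.1, -1.2]
opening: 0.0358
```

```bash
python3 -c "
from h import *
pose()"
```

```text
t 17.12 tcp [0.4986 0.1975 0.0754] jaw deg -21.3 tilt z [-0.0013 -0.0027 -1.    ] q [ 0.28  0.08  1.81 -0.    1.25  0.66] open 0.0358 F [ 1.2 -0.1 -1.2]
```

apply_moves --commands '[0.05,0.6,-0.8,0,0,0,3,0,0,-1.5,0,0,0,3,0,0,-1.2,0,0,0,3,0,0,0,0,0,0,3]'

```text
t: 17.62
tool_pos: [0.5008, 0.2036, 0.0397]
orientation: [2.592, 1.771, 0.0]
force: [0.9, 0.4, -2.0]
opening: 0.036
```

```bash
python3 -c "
from h import *
pose()"
```

```text
t 17.62 tcp [0.5008 0.2036 0.0397] jaw deg -21.3 tilt z [ 0.0017 -0.0021 -1.    ] q [ 0.29  0.13  1.83 -0.    1.18  0.67] open 0.036 F [ 0.9  0.4 -2. ]
```

apply_moves --commands '[-0.15,0,-0.7,0,0,0,3,0,0,-0.5,0,0,0,3,0,0,-0.2,0,0,0,3,0,0,0,0,0,0,3]'

```text
t: 18.12
tool_pos: [0.4999, 0.2038, 0.0256]
orientation: [2.591, 1.771, 0.003]
force: [-0.1, 0.0, -1.9]
opening: 0.0358
```

apply_moves --commands '[0,0,-0.2,0,0,0,3]'

```text
t: 18.25
tool_pos: [0.5004, 0.204, 0.0248]
orientation: [2.591, 1.771, 0.004]
force: [-8.1, -4.1, 19.4]
opening: 0.0355
```

Contact. Release, rise, head back to the rack.

apply_moves --commands '[0,0,0.05,0,0,0,5,0,0,0,0,0,0,7,0,0,0,0,0,0,9.3,0,0,2,0,0,0,9.3,0,0,5,0,0,0,9.3,0,0,5,0,0,0,9.3,0.5,-4,5,0,0,0.03,9.3,1.5,-5.5,1,0,0,0.04,9.3]'

```text
t: 19.25
tool_pos: [0.5184, 0.1109, 0.2079]
orientation: [2.52, 1.87, 0.002]
force: [1.2, 0.6, -0.3]
opening: 0.0932
```

apply_moves --commands '[1.5,-5.5,0,0,0,0.05,9.3,1.5,-5.5,0,0,0,0.05,9.3,1.5,-5.5,0,0,0,0.05,9.3,1.5,-5.5,0,0,0,0.05,9.3,1,-2.5,0,0,0,0.05,9.3,0,0,0,0,0,0,9.3,0,0,0,0,0,0,9.3]'

```text
t: 20.12
tool_pos: [0.5908, -0.1453, 0.2104]
orientation: [2.26, 2.172, 0.01]
force: [-0.4, 0.7, -0.1]
opening: 0.0929
```

```bash
python3 look.py w6.png pattern_lozenge; python3 -c "
from h import *
m=camera_model('top');p,d=read_camera('top')
for q in ['cross','ring']:
  for r in cut_out('pattern_'+q,'top')[:2]:
    P=cloud('top',d,m,r['mask']);z=P[:,2];T=P[z>.043];print(q,r['conf'],rect(T),T.mean(0).round(4))"
```

```text
t 20.12 tcp [ 0.5908 -0.1453  0.2104] jaw deg -2.3 tilt z [ 9.6e-03 -6.0e-04 -1.0e+00] q [-0.33  0.15  1.48  0.    1.5  -0.29] open 0.0929 F [-0.4  0.7 -0.1]
cam at [ 0.593 -0.065  0.377] axis [-0.   -0.29 -0.96]
pattern_lozenge 0.91 1791 [0.0234 0.0511 0.0523] (array([ 594.2, -139.3]), array([37.7, 35.4]), -1.9) [ 0.5944 -0.1389  0.0514]
   spot 0.85 [ 0.597  -0.1364  0.0163]
cross 0.81 (array([501.6, 202. ]), array([37.7, 35.9]), -21.7) [0.5008 0.2011 0.0494]
cross 0.62 (array([522.7, 257.5]), array([39.2, 36. ]), -21.8) [0.5224 0.2568 0.049 ]
ring 0.66 (array([522.4, 256.8]), array([37.8, 36. ]), -21.9) [0.522  0.2563 0.0491]
```

apply_moves --commands '[0.35,0.6,-2,0,0.01,0,9.3,0,0,-5,0,0,0,9.3,0,0,-5,0,0,0,9.3,0,0,-2,0,0,0,9.3,0,0,0,0,0,0,8]'

```text
t: 21.05
tool_pos: [0.5931, -0.1344, 0.0621]
orientation: [-2.259, -2.18, 0.003]
force: [-0.2, 0.5, 0.0]
opening: 0.0871
```

```bash
python3 -c "
from h import *
pose()"
```

```text
t 21.05 tcp [ 0.5931 -0.1344  0.0621] jaw deg -2.0 tilt z [-0.0029  0.     -1.    ] q [-0.31  0.28  1.61 -0.    1.25 -0.27] open 0.0871 F [-0.2  0.5  0. ]
```

apply_moves --commands '[0.1,-0.5,-1.0,0,-0.003,0,8,0,0,-1.2,0,0,0,7,0,0,-0.9,0,0,0,6,0,0,0,0,0,0,6]'

```text
t: 21.55
tool_pos: [0.5957, -0.1397, 0.031]
orientation: [2.258, 2.18, 0.003]
force: [0.2, -0.3, 0.2]
opening: 0.0606
```

```bash
python3 -c "
from h import *
pose()"
```

```text
t 21.55 tcp [ 0.5957 -0.1397  0.031 ] jaw deg -2.0 tilt z [ 3.2e-03 -9.0e-04 -1.0e+00] q [-0.31  0.32  1.63  0.    1.19 -0.28] open 0.0606 F [ 0.2 -0.3  0.2]
```

apply_moves --commands '[-0.1,0,-0.4,0,0.003,0,5,0,0,0,0,0,0,3,0,0,0,0,0,0,3,0,0,0,0,0,0,3,0,0,0,0,0,0,3]'

```text
t: 22.18
tool_pos: [0.5955, -0.14, 0.0281]
orientation: [2.259, 2.18, 0.0]
force: [0.3, -0.4, -0.9]
opening: 0.0362
```

apply_moves --commands '[0,0,1,0,0,0,3,0,0,3,0,0,0,3,0,0,5,0,0,0,3,-1,3,4,0,0,-0.04,3,-2,5,2,0,0,-0.05,3,-2,5,0,0,0,-0.05,3,-2,5,0,0,0,-0.05,3,-2,5,0,0,0,-0.05,3]'

```text
t: 23.18
tool_pos: [0.5035, 0.0931, 0.1888]
orientation: [2.514, 1.875, 0.011]
force: [1.0, 1.0, -1.7]
opening: 0.0361
```

apply_moves --commands '[-2,4,0,0,0,-0.05,3,0,0,0,0,0,-0.04,3,0,0,0,0,0,0,3,0,0,0,0,0,0,3]'

```text
t: 23.68
tool_pos: [0.4815, 0.1381, 0.1921]
orientation: [2.592, 1.763, 0.017]
force: [0.3, -0.5, -1.7]
opening: 0.0361
```

```bash
python3 look.py w7.png pattern_lozenge pattern_ring pattern_cross
```

```text
t 23.68 tcp [0.4815 0.1381 0.1921] jaw deg -21.5 tilt z [ 1.260e-02  4.000e-04 -9.999e-01] q [ 0.18 -0.14  1.81 -0.    1.46  0.55] open 0.0361 F [ 0.3 -0.5 -1.7]
cam at [0.509 0.213 0.359] axis [-0.09 -0.27 -0.96]
pattern_lozenge 0.86 7604 [0.1902 0.2153 0.2164] (array([481.6, 138.2]), array([38.6, 36.1]), -21.9) [0.4821 0.1397 0.2156]
   spot 0.85 [0.4839 0.1396 0.1787]
pattern_ring 0.9 2550 [0.0208 0.0483 0.0496] (array([521.3, 258.4]), array([37.8, 35.8]), -21.1) [0.5216 0.2583 0.0486]
   spot 0.89 [0.5226 0.2606 0.0134]
pattern_cross 0.71 2045 [0.0208 0.0485 0.0504] (array([500.4, 204. ]), array([37. , 35.9]), -21.6) [0.5008 0.2044 0.0488]
   spot 0.84 [0.5022 0.2017 0.012 ]
```

View pics/w7.png

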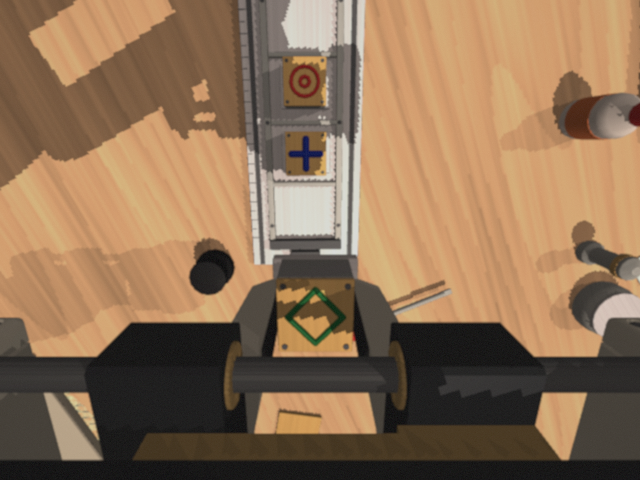

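apply_moves --commands '[-0.3,1.2,0,0,0.012,0,3,0,0,-2,0,0,0,3,0,0,-4,0,0,0,3,0,0,-4,0,0,0,3,0,0,-1,0,0,0,3,0,0,0,0,0,0,3]'

```text
t: 24.78
tool_pos: [0.4765, 0.151, 0.0749]
orientation: [-2.596, -1.766, 0.004]
force: [0.1, 1.3, -1.3]
opening: 0.0358
```

```bash
python3 -c "
from h import *
pose()"
```

```text
t 24.77 tcp [0.4765 0.151  0.0749] jaw deg -21.5 tilt z [-3.1e-03 -2.0e-04 -1.0e+00] q [ 0.2  -0.02  1.91  0.    1.25  0.58] open 0.0358 F [ 0.1  1.3 -1.3]
```

apply_moves --commands '[0.1,-0.15,-1,0,-0.002,0,3,0,0,-1.5,0,0,0,3,0,0,-1,0,0,0,3,0,0,0,0,0,0,3]'

```text
t: 25.28
tool_pos: [0.48, 0.1499, 0.0407]
orientation: [2.596, 1.766, 0.006]
force: [-0.6, -0.3, -1.4]
opening: 0.036
```

```bash
python3 -c "
from h import *
pose()"
```

```text
t 25.27 tcp [0.48   0.1499 0.0407] jaw deg -21.5 tilt z [ 4.2e-03  8.0e-04 -1.0e+00] q [ 0.2   0.03  1.93 -0.    1.17  0.58] open 0.036 F [-0.6 -0.3 -1.4]
```

apply_moves --commands '[-0.2,0,-0.8,0,0.003,0,3,0,0,-0.5,0,0,0,3,0,0,-0.2,0,0,0,3,0,0,0,0,0,0,3]'

```text
t: 25.78
tool_pos: [0.4784, 0.15, 0.0253]
orientation: [2.597, 1.767, 0.003]
force: [-0.5, 0.5, -1.9]
opening: 0.0357
```

apply_moves --commands '[0,0,-0.2,0,0,0,3]'

```text
t: 25.9
tool_pos: [0.4788, 0.1502, 0.0249]
orientation: [2.597, 1.767, 0.004]
force: [-13.6, -0.9, 29.4]
opening: 0.0361
```

apply_moves --commands '[0,0,0.05,0,0,0,5,0,0,0,0,0,0,7,0,0,0,0,0,0,9.3,0,0,2,0,0,0,9.3,0,0,5,0,0,0,9.3,0,0,5,0,0,0,9.3,0.5,-4,5,0,0,0.02,9.3,1.2,-5.8,1,0,0,0.025,9.3]'

```text
t: 26.9
tool_pos: [0.4939, 0.0541, 0.2081]
orientation: [2.55, 1.834, 0.002]
force: [0.6, -0.3, 0.7]
opening: 0.0928
```

apply_moves --commands '[1.2,-5.8,0,0,0,0.025,9.3,1.2,-5.8,0,0,0,0.025,9.3,1.2,-5.8,0,0,0,0.025,9.3,1.2,-5.8,0,0,0,0.025,9.3,1.2,-5.8,0,0,0,0.025,9.3,1.2,-5.8,0,0,0,0.025,9.3,0.5,-2,0,0,0,0.02,9.3,0,0,0,0,0,0,9.3]'

```text
t: 27.9
tool_pos: [0.5725, -0.3303, 0.2094]
orientation: [2.38, 2.044, 0.009]
force: [-0.5, 1.2, -0.4]
opening: 0.093
```

```bash
python3 look.py w8.png pattern_quatrefoil; python3 -c "
from h import *
m=camera_model('top');p,d=read_camera('top')
for q in ['cross','ring','lozenge']:
  for r in cut_out('pattern_'+q,'top')[:1]:
    P=cloud('top',d,m,r['mask']);z=P[:,2];T=P[z>.043];print(q,r['conf'],rect(T),T.mean(0).round(4))"
```

```text
t 27.9 tcp [ 0.5725 -0.3303  0.2094] jaw deg -8.7 tilt z [ 7.4e-03  6.0e-04 -1.0e+00] q [-0.6   0.29  1.32  0.    1.52 -0.45] open 0.093 F [-0.5  1.2 -0.4]
cam at [ 0.584 -0.251  0.376] axis [-0.04 -0.28 -0.96]
pattern_quatrefoil 0.62 1781 [0.0238 0.0513 0.0524] (array([ 573.5, -312.1]), array([38.1, 35.7]), -9.4) [ 0.5734 -0.3115  0.0515]
   spot 0.93 [ 0.5737 -0.3148  0.0171]
cross 0.76 (array([501.5, 202.4]), array([38.3, 36. ]), -21.0) [0.5012 0.2016 0.0494]
ring 0.91 (array([522.8, 257.7]), array([39.4, 36. ]), -21.7) [0.5225 0.2569 0.049 ]
lozenge 0.59 (array([480.4, 149.2]), array([38.4, 35.6]), -21.7) [0.4803 0.1488 0.0492]
```

apply_moves --commands '[0.1,1.8,-2,0,0.007,-0.01,9.3,0,0,-5,0,0,0,9.3,0,0,-5,0,0,0,9.3,0,0,-2,0,0,0,9.3,0,0,0,0,0,0,8]'

```text
t: 28.88
tool_pos: [0.5761, -0.3062, 0.0718]
orientation: [2.38, 2.039, 0.005]
force: [-0.2, 0.7, 0.9]
opening: 0.0866
```

```bash
python3 -c "
from h import *
pose()"
```

```text
t 28.88 tcp [ 0.5761 -0.3062  0.0718] jaw deg -8.8 tilt z [ 0.0074 -0.0036 -1.    ] q [-0.57  0.37  1.48  0.    1.28 -0.41] open 0.0866 F [-0.2  0.7  0.9]
```

apply_moves --commands '[-0.25,-0.55,-1.2,0.003,0.006,-0.01,8,0,0,-1.2,0,0,0,7,0,0,-1.2,0,0,0,6,0,0,0,0,0,0,6]'

```text
t: 29.38
tool_pos: [0.5764, -0.3143, 0.039]
orientation: [2.391, 2.025, 0.004]
force: [-0.1, -0.4, 0.0]
opening: 0.0605
```

```bash
python3 -c "
from h import *
pose()"
```

```text
t 29.38 tcp [ 0.5764 -0.3143  0.039 ] jaw deg -9.5 tilt z [ 0.0074 -0.0047 -1.    ] q [-0.58  0.41  1.49  0.    1.23 -0.41] open 0.0605 F [-0.1 -0.4  0. ]
```

apply_moves --commands '[-0.3,0.25,-0.7,0.004,0.006,0,6,0,0,-0.5,0,0,0,6,0,0,0,0,0,0,5]'

```text
t: 29.75
tool_pos: [0.5736, -0.3118, 0.0269]
orientation: [2.396, 2.03, 0.001]
force: [-0.6, -0.6, -1.2]
opening: 0.0538
```

```bash
python3 -c "
from h import *
pose()"
```

```text
t 29.75 tcp [ 0.5736 -0.3118  0.0269] jaw deg -9.5 tilt z [ 1.7e-03 -9.0e-04 -1.0e+00] q [-0.58  0.43  1.5   0.    1.21 -0.41] open 0.0538 F [-0.6 -0.6 -1.2]
```

apply_moves --commands '[0,0,0,0,0,0,3,0,0,0,0,0,0,3,0,0,0,0,0,0,3,0,0,0,0,0,0,3]'

```text
t: 30.25
tool_pos: [0.5738, -0.3118, 0.0272]
orientation: [2.395, 2.029, 0.001]
force: [0.7, 0.0, -2.0]
opening: 0.0358
```

apply_moves --commands '[0,0,1,0,0,0,3,0,0,3,0,0,0,3,0,0,5,0,0,0,3,0,2,5,0,0,0,3,0,5,4,0,0,-0.02,3,0,5.8,0,0,0,-0.02,3,0,5.8,0,0,0,-0.02,3,0,5.8,0,0,0,-0.02,3]'

```text
t: 31.25
tool_pos: [0.5724, -0.0665, 0.2175]
orientation: [2.481, 1.917, 0.009]
force: [0.9, 1.5, -0.7]
opening: 0.036
```

apply_moves --commands '[-0.5,5.8,0,0,0,-0.02,3,-0.5,5.8,0,0,0,-0.02,3,-0.5,5.8,0,0,0,-0.02,3,-0.5,5.8,0,0,0,-0.02,3,-0.5,4,0,0,0,-0.02,3,0,0,0,0,0,0,3,0,0,0,0,0,0,3]'

```text
t: 32.12
tool_pos: [0.5452, 0.2183, 0.2244]
orientation: [2.568, 1.791, 0.02]
force: [0.5, -0.6, -1.4]
opening: 0.0358
```

```bash
python3 -c "
from h import *
pose()"
```

```text
t 32.12 tcp [0.5452 0.2183 0.2244] jaw deg -20.2 tilt z [ 0.0168 -0.0013 -0.9999] q [ 0.3   0.08  1.53 -0.01  1.51  0.65] open 0.0358 F [ 0.5 -0.6 -1.4]
```

apply_moves --commands '[-0.2,4.7,0,0.001,0.016,-0.015,3,-0.2,4.6,0,0,0,0,3,0,0,-2,0,0,0,3,0,0,-4,0,0,0,3,0,0,-4,0,0,0,3,0,0,-3,0,0,0,3,0,0,0,0,0,0,3]'

```text
t: 33.0
tool_pos: [0.5444, 0.3008, 0.0911]
orientation: [2.598, 1.759, -0.0]
force: [1.0, 0.1, -0.8]
opening: 0.0357
```

```bash
python3 look.py w9.png pattern_quatrefoil
```

```text
t 33.0 tcp [0.5444 0.3008 0.0911] jaw deg -21.8 tilt z [ 0.0022 -0.0036 -1.    ] q [ 0.42  0.28  1.56 -0.    1.31  0.81] open 0.0357 F [ 1.   0.1 -0.8]
cam at [0.574 0.376 0.257] axis [-0.1  -0.27 -0.96]
pattern_quatrefoil 0.93 7799 [0.0893 0.1151 0.1163] (array([544.3, 299.9]), array([39.4, 37.3]), -21.6) [0.5449 0.3016 0.1154]
   spot 0.97 [0.545  0.2972 0.0784]
```

apply_moves --commands '[-0.35,1.1,-1,0.003,0.002,0.01,3,0,0,-1.5,0,0,0,3,0,0,-1.5,0,0,0,3,0,0,-1,0,0,0,3,0,0,0,0,0,0,3]'

```text
t: 33.78
tool_pos: [0.5454, 0.3159, 0.0461]
orientation: [2.589, 1.776, 0.021]
force: [-0.2, -0.6, -2.3]
opening: 0.0356
```

```bash
python3 -c "
from h import *
pose()"
```

```text
t 33.77 tcp [0.5454 0.3159 0.0461] jaw deg -21.1 tilt z [ 0.0121  0.0056 -0.9999] q [ 0.44  0.34  1.57 -0.    1.22  0.81] open 0.0356 F [-0.2 -0.6 -2.3]
```

apply_moves --commands '[-0.4,-0.4,-0.6,-0.005,0.011,0,3,0,0,-0.5,0,0,0,3,0,0,0,0,0,0,3]'

```text
t: 34.15
tool_pos: [0.5414, 0.3115, 0.0348]
orientation: [2.591, 1.777, 0.001]
force: [-0.0, -0.2, -2.0]
opening: 0.036
```

```bash
python3 -c "
from h import *
pose()"
```

```text
t 34.15 tcp [0.5414 0.3115 0.0348] jaw deg -21.1 tilt z [ 8.e-04  4.e-04 -1.e+00] q [0.44 0.35 1.58 0.   1.21 0.81] open 0.036 F [-0.  -0.2 -2. ]
```

apply_moves --commands '[0,0,-0.5,0,0,0,3,0,0,-0.4,0,0,0,3,0,0,0,0,0,0,3]'

```text
t: 34.52
tool_pos: [0.5419, 0.3117, 0.0258]
orientation: [2.591, 1.776, 0.003]
force: [-0.5, 0.4, -1.2]
opening: 0.0358
```

apply_moves --commands '[0,0,-0.2,0,0,0,3]'

```text
t: 34.65
tool_pos: [0.5422, 0.3119, 0.0241]
orientation: [2.591, 1.776, 0.004]
force: [-2.4, 1.9, 25.4]
opening: 0.0359
```

apply_moves --commands '[0,0,0.05,0,0,0,5,0,0,0,0,0,0,7,0,0,0,0,0,0,9.3,0,0,2,0,0,0,9.3,0,0,5,0,0,0,9.3,0,0,5,0,0,0,9.3,0,-4,5,0,0,0,9.3,-1,-5.5,3,0,0,0,9.3]'

```text
t: 35.65
tool_pos: [0.5304, 0.2203, 0.2303]
orientation: [2.586, 1.782, 0.004]
force: [0.2, -0.8, 0.6]
opening: 0.0927
```

apply_moves --commands '[-2,-5,1,0,0,0,9.3,-2,-5,0,0,0,0,9.3,-2,-5,0,0,0,0,9.3,0,0,0,0,0,0,9.3,0,0,0,0,0,0,9.3]'

```text
t: 36.28
tool_pos: [0.4712, 0.0638, 0.2544]
orientation: [2.581, 1.771, 0.031]
force: [-0.0, 0.1, 0.3]
opening: 0.0925
```

```bash
python3 look.py w10.png
python3 - <<'E'
from h import *
a=np.radians(-21.2);ex=np.array([np.cos(a),np.sin(a)]);ey=np.array([-np.sin(a),np.cos(a)]);C=np.array([.5096,.2306])
for c in ["wrist","top","side"]:
  m=camera_model(c);p,d=read_camera(c);cv2.imwrite(f"pics/end_{c}.png",p)
  for q in N:
    for r in cut_out('pattern_'+q,c)[:1]:
      P=cloud(c,d,m,r['mask']);T=P[P[:,2]>.044]
      if len(T)<20: continue
      R=rect(T);k=R[0]/1000-C;print(c,q,round(r['conf'],2),R,"z",np.median(T[:,2]).round(4),"x,y in holder",(k@ex).round(4),(k@ey).round(4))
E
```

```text
t 36.27 tcp [0.4712 0.0638 0.2544] jaw deg -21.1 tilt z [ 0.0224  0.0022 -0.9997] q [ 0.03 -0.25  1.79  0.    1.58  0.39] open 0.0925 F [-0.   0.1  0.3]
cam at [0.497 0.138 0.422] axis [-0.08 -0.27 -0.96]
wrist ring 0.89 (array([519.1, 253.4]), array([27. , 35.4]), -21.6) z 0.0485 x,y in holder 0.0006 0.0247
wrist cross 0.85 (array([500.4, 203.7]), array([37.8, 35.9]), -21.2) z 0.0487 x,y in holder 0.0012 -0.0284
side ring 0.69 (array([524.2, 266.4]), array([58.8, 36.7]), -20.9) z 0.0474 x,y in holder 0.0007 0.0387
side lozenge 0.95 (array([481.4, 158.2]), array([59.5, 36.3]), -19.9) z 0.0472 x,y in holder -0.0001 -0.0777
side quatrefoil 0.74 (array([541.8, 310.6]), array([40.7, 36.7]), -21.6) z 0.0475 x,y in holder 0.0011 0.0862
```

View pics/end_wrist.png

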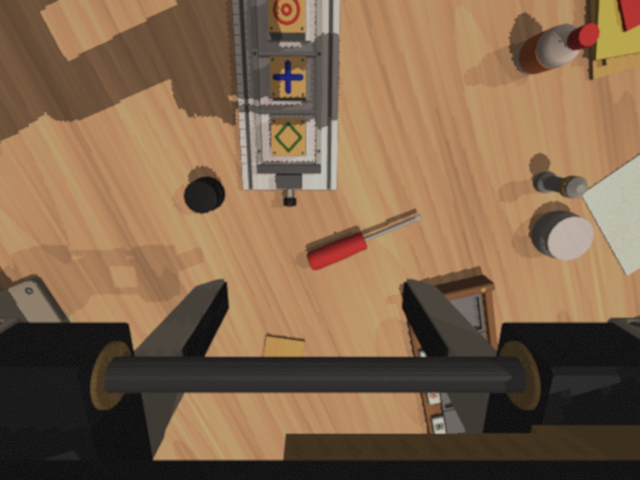

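View pics/end_side.png

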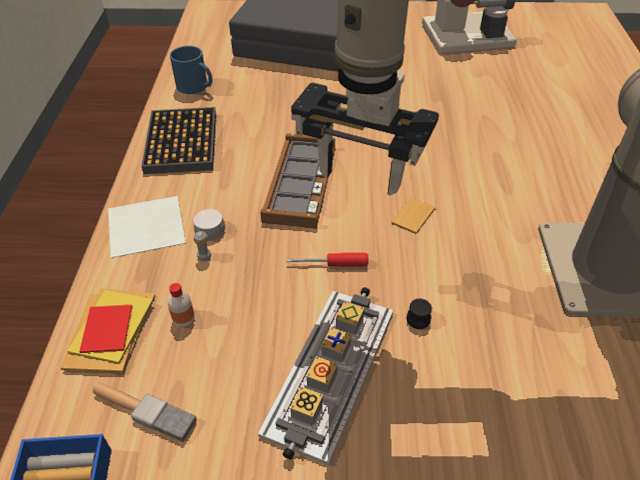

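```bash
python3 -c "
from h import *
pose();print(close_job())"
```

```text
t 37.08 tcp [0.4708 0.0637 0.2528] jaw deg -21.0 tilt z [ 0.02    0.0017 -0.9998] q [ 0.03 -0.25  1.79  0.    1.58  0.39] open 0.093 F [-0.5 -0.4  0.1]
the job is handed in; nothing more can be done
None
```

I moved all four blocks into the copy holder in reverse order and handed the job in at about 37 s. In the rack they stood, from the left, lozenge, cross, ring, quatrefoil. In the holder they now stand quatrefoil, ring, cross, lozenge.

**Order and seating:** the last side picture shows all four blocks upright in their bays; the wrist picture shows all but the quatrefoil, which was out of its frame. Their tops measured about 47–49 mm above the bench (48 mm expected), so each is seated on its floor.

**Position:** wherever a block was measured cleanly it was within about 3 mm of its bay centre. It was also within about 1° of the holder's direction.

**Release:** each block was let go after it touched its bay floor, with 8–29 N measured at the wrist. The gripper was open and clear of everything when I handed in.

**Checks that failed or disagreed:**
- **Final side view:** the ring and lozenge outlines came out about 59 mm long, running into a neighbouring block, so their 9–10 mm offsets there are not reliable. Earlier clean views of these two, taken after placing, gave about 1–2 mm.
- **Final wrist view:** the ring was cut off by the picture edge. The network did not return a usable lozenge outline, though the lozenge is plain to see in the picture.
- **Final top view:** it returned no usable measurement of any block.

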